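# Zero the angle gauge and hold it on the ball stud at its red mark

## Task

Pick up the yellow angle gauge by its black grip and press its foot down onto the sprung zeroing pad on the blue box until the pad is fully down. Then rest the middle of its foot on top of the steel ball stud and rock it sideways, in the plane of its dial, until the swinging black pointer settles on the red mark, and finish holding it there, still in the gripper and resting on the ball. Leave the other things on the bench where they are.

Things in the scene. Friction and masses are not known exactly. Their poses are not given: they have to be found in the camera images.
- gauge: yellow angle gauge, 156 mm tall, 0.3 kg, upright on its foot. Origin: centre of the foot's underside; z up, x normal to its two like dials (at yaw 0 one faces +x), y along the foot. Foot: flat steel plate 44 (x) by 100 (y) by 10 mm. Round housing, radius 50, 26 mm thick, centre at height 60. On top a black square grip, 26 by 26 mm, from height 110 to 156, held on either pair of faces
- gauge_grip (a point): point on the axis of the gauge's black grip, 135 mm above the underside of its foot; axes as the gauge's
- gauge_foot (a point): centre of the underside of the gauge's foot; axes as the gauge's
- pointer (a joint): angle of the black pendulum pointer about the gauge's +x axis, rad; 0 = straight down to the foot, positive = swung towards the gauge's +y side. It swings freely, hangs plumb and settles in about a second: lowering the +y end of the foot by an angle a makes it read +a. Dial ticks stand every 15 deg from straight down
- mark (a joint): angle of the red mark about the gauge's +x axis, rad, same zero and sign as the pointer; the mark is a stiff tab on the dial at 35 to 46 mm from the dial's centre, 7 mm wide, and stays where it is on the gauge; between 0.14 and 0.38 in every run
- pointer_tip (a point): tip of the pointer, 29 mm from the dial's centre, which lies 60 mm above the underside of the foot; z runs from the tip to the pivot
- mark_tip (a point): middle of the red mark, 40.5 mm from the dial's centre; z runs from the mark to the pivot
- pad_base: blue box of the zeroing pad, fixed, 80 (x) by 120 (y) by 30 mm high; origin at the centre of its underside, z up
- pad_top (a point): centre of the upper face of the sprung aluminium plate, 66 (x) by 112 (y) mm, on the blue box; 44 mm above the bench when up, 36 mm when fully down; x and y as the box's. Orange skirt under the plate disappears as it goes down
- zero_pad (a joint): how far the sprung plate is pressed down, m: 0 up, 0.008 fully down on its stop; it takes about 5 N to start it and 13 N to bring it fully down
- stud_block: dark steel and grey cast block with a ball-joint stud standing upright in it, fixed, base 110 by 110 mm; origin at the centre of its underside, z up. The base and brass bolt heads reach 24 mm high, the grey boss (radius 38 mm at its foot) 48 mm, the nut 56 mm; the ball's top is at 100 mm
- ball (a point): centre of the stud's steel ball, radius 14 mm, 86 mm above the bench
- oil_filter: orange oil filter, bystander, radius 37 mm, 71 mm high, upright; origin at the centre of its underside
- socket: steel socket, bystander, radius 17 mm, 50 mm high, upright; origin at the centre of its underside
- grease_jar: closed grease jar of clear glass with a green band and a grey lid, bystander, radius 34 mm, 55 mm high, upright; origin at the centre of its underside
Not all that is in view belongs to the job. What is shaped like the gauge but green is not meant.

How it is judged:
On the way, in this order (a step that is already met when the one before it is completed fails the run):
1. the gauge presses the zeroing pad fully down (at least 7 of its 8 mm) (value of joint zero_pad above 0.007 m and contact force between gauge and pad_base above 5 N and contact force between the fingers and gauge above 2 N), for 0.2 s.
2. the held gauge rests with the middle of its foot on the ball stud (contact force between gauge and stud_block above 0.5 N and distance between gauge_foot and ball below 0.027 m and contact force between the fingers and gauge above 2 N), for 0.2 s.
At the end, for the whole second after the job is handed in: Gauge still in the fingers, at rest, clear of the pad, the middle of its foot bearing on the ball (0.5 N or more, foot centre within 27 mm of the ball's centre), its pointer settled within 0.07 rad (4 deg) of the red mark; no bystander moved 30 mm (all of step 2 and angle between the z axis of pointer_tip and the z axis of mark_tip, either way round below 0.07 rad and velocity of joint pointer between -0.3 and 0.3 rad/s and z of gauge_foot in the frame of ball above 0.005 m and contact force between gauge and pad_base below 0.1 N and linear speed of gauge below 0.02 m/s and distance of each of oil_filter, socket, grease_jar from where it was at the start of the episode below 0.03 m); the arm keeps its last pose, push and grip.
It fails at once if a bystander is knocked or moved by 30 mm (distance of any of oil_filter, socket, grease_jar from where it was at the start of the episode above 0.03 m).
It also fails if it takes over 48 s, if anything falls off the work surface, if the arm or the gripper's body presses on something with over 40 N, if the wrist force passes 120 N, or if a joint passes its speed limit or range.

## Robot

A 6-joint arm with a two-finger parallel gripper is mounted at the origin on the work surface. World frame = base frame: x ahead of the robot, y to its left, z up, the work surface at z = 0. Lengths are in m, angles in rad, forces in N, time in s.
With the tool pointing down it reaches from about 0.325 to 0.925 m from the base axis. Payload 3.1 kg.
Tool frame: the origin (TCP) lies at the very end of the fingers, on their centre line; the grasp point (between the pads) lies 19 mm behind it; x points along the fingers, z is the direction in which the jaws open and shut, and the axes are right-handed (so a half turn about x gives the same grasp; the last joint's range is limited). The gripper opens to 85 mm and grips with 20 to 120 N. Pads are 22 mm wide; open, the fingers measure 114 mm over their backs; the gripper's body (76 mm by 85 mm) begins 54 mm behind the grasp point. The pads swing forward as they close: fully open they stand 13 mm farther back than shut.
Start: joints at [-1.274, 0.217, 1.613, -0, 1.311, -0.112], TCP at [0.248, -0.574, 0.231] pointing down, gripper open.
Joint ranges: [-2.75, 2.75], [-0.78, 2.1], [0.31, 2.55], [-1.13, 4.27], [0.13, 2.63], [-2.58, 2.58]. Speed limits (rad/s): [2.79, 2.79, 3.14, 3.14, 3.14, 3.14].

## Interface

Orientations are given as a unit quaternion [x, y, z, w].
In Python, from cell import env, cams, order gives the robot as it stands. Calls block until the motion is done:
- env.move_pose(position, orientation): joint-space move of the TCP to a pose.
- env.movel(position, ori=None, rate=0.15): straight line of the TCP; ori=None keeps the orientation; rate is the mean speed in m/s.
- env.set_joints(angles): joint-space move.
- env.move_gripper(opening): finger opening in m; the grip force is fixed at half the most; returns when the fingers have stopped.
- env.sleep(seconds).
- env.inverse_kinematics(position, orientation): joint angles nearest the present ones, or None.
- cams.read_camera(name): name is "scene" or "top"; returns a dict with "pixels" (384x512x3 uint8, blue, green, red), "K" (3x3 intrinsics, pixels), "T" (4x4, takes a point from camera to world coordinates). Camera axes: x right, y down, z forward; pixel columns grow to the right and rows downward; lengths in m; the calibration is good to about 2 mm. A picture is of the moment at which its call begins. There is no depth.
A pose or a line that the arm cannot do raises env.MotionError and nothing moves.
- order.finish_job(): hands the job in, once; it reports no verdict.
Readings, each from a call of its own:
- env.current_clock(): time.
- env.current_joints(): joint angles.
- env.current_dq(): joint speeds.
- env.current_joint_torque(): joint torques, N m.
- env.current_ee_pos(): TCP position.
- env.current_orientation(): TCP orientation.
- env.current_ft_force(): force on the tool from outside, world axes, zero at the start.
- env.current_moment(): the same for the moment, N m.
- env.current_width(): finger opening in m.
Only numpy, scipy, OpenCV 4.12 (cv2) and the standard library are available. Lean on these libraries where they do the work, as an engineer would, in place of code of your own. Each camera call takes 0.05 s, during which the arm holds its last target. There are 200 camera calls.

## Working session

There is one attempt and no reset: what is moved stays moved. The work goes in short steps, each a Python script; the robot and the scene stay as the last script left them, time stands still between calls to the robot, and variables do not carry over. Pictures are saved under pics/ and viewed, about 8 in all and at most 12, crops included, and the job is handed in when it is done.

```bash
ls; mkdir -p pics
python3 - <<'E'
from cell import env,cams
import cv2,numpy as np
for n in("scene","top"):
    c=cams.read_camera(n); cv2.imwrite(f"pics/{n}0.png",c["pixels"]); np.savez(f"pics/{n}0.npz",**c)
    print(n,c["K"].round(1).tolist(),c["T"].round(3).tolist())
print(env.current_orientation(),env.current_clock(),env.current_ft_force())
E
```

```text
pics
scene [[429.9, 0.0, 257.4], [0.0, 429.9, 188.6], [0.0, 0.0, 1.0]] [[0.31, 0.597, -0.739, 1.288], [0.95, -0.183, 0.252, -0.243], [0.015, -0.781, -0.624, 0.718], [0.0, 0.0, 0.0, 1.0]]
top [[381.1, 0.0, 249.4], [0.0, 381.1, 190.6], [0.0, 0.0, 1.0]] [[0.107, -0.972, 0.208, 0.412], [-0.994, -0.106, 0.017, -0.014], [0.005, -0.208, -0.978, 0.853], [0.0, 0.0, 0.0, 1.0]]
[ 0.38857925  0.59168126 -0.38758195  0.590508  ] 0.1 [ 0.40594154  0.24485856 -0.78112662]
```

View pics/scene0.png

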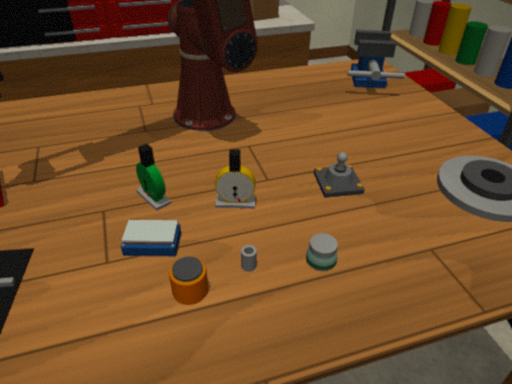

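View pics/top0.png

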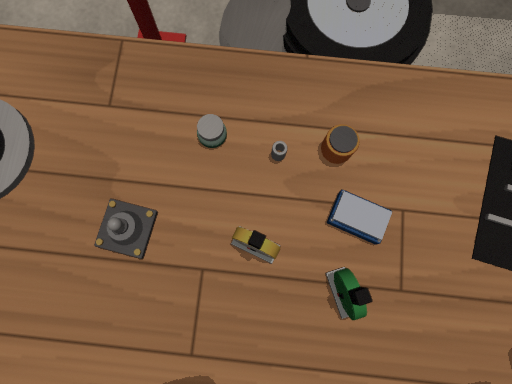

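Scene view: gauge at (236,185), pad at (152,235), stud at (342,175), and the green decoy at (150,180). Top view: gauge at (256,243), pad at (360,217), ball near (115,226). I'll look closer at crops with the masks next.

```bash
cat > h.py <<'E'
import numpy as np,cv2
def load(n): return dict(np.load(f"pics/{n}.npz"))
def ray(c,uv):
    d=np.linalg.inv(c["K"])@np.array([uv[0],uv[1],1.]); return c["T"][:3,3],c["T"][:3,:3]@d
def plane(c,uv,z):
    o,d=ray(c,uv); return o+d*(z-o[2])/d[2]
def proj(c,p):
    q=np.linalg.inv(c["T"])@np.append(p,1); q=c["K"]@q[:3]; return q[:2]/q[2]
def crop(c,u,v,r,s):
    return cv2.resize(c["pixels"][v-r:v+r,u-r:u+r],None,fx=s,fy=s,interpolation=cv2.INTER_CUBIC)
E
python3 - <<'E'
from h import *
s,t=load("scene0"),load("top0")
a=np.hstack([crop(s,236,180,33,6),crop(t,256,243,33,6)])
b=np.hstack([crop(t,360,217,36,11/2),crop(t,125,228,36,11/2)])
h=np.zeros((a.shape[0]-0,0,3),np.uint8)
b=cv2.resize(b,(a.shape[1],a.shape[1]//2))
cv2.imwrite("pics/c1.png",cv2.resize(np.vstack([a,b]),(600,600)))
E
```

```text
(no output)
```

View pics/c1.png

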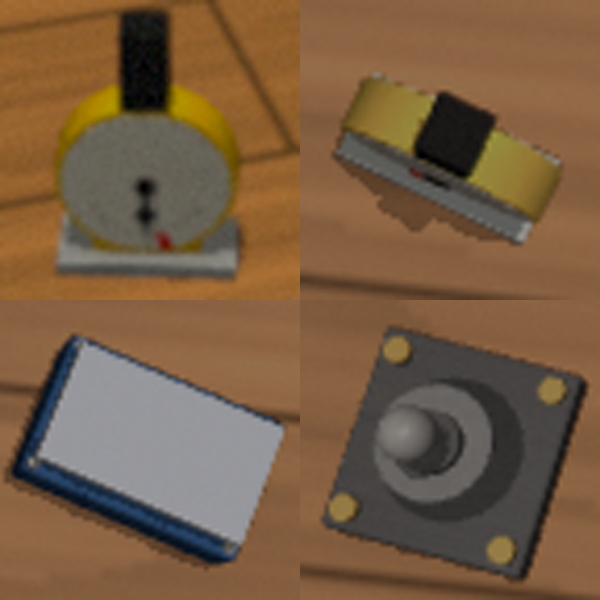

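The gauge dial faces away from the robot, with the red mark on its +y side (crop (165,242), pivot (146,187)). Crop corners for pad, bolts, ball and foot are all clear. I'll compute poses from them.

Run:
```python
from h import *
s,t=load("scene0"),load("top0")
A=600/132; B=600/144
ts=lambda x,y:(203+x/A-.4,147+y/A-.4)
tt=lambda x,y:(223+(x-300)/A-.4,210+y/A-.4)
tp=lambda x,y:(324+x/B-.4,181+(y-300)/B-.4)
tb=lambda x,y:(89+(x-300)/B-.4,192+(y-300)/B-.4)
# pad by mask
im=t["pixels"].astype(int); m=((im.min(2)>115)&(np.ptp(im,axis=2)<40)).astype(np.uint8); k=np.zeros_like(m);k[181:253,324:396]=1
cs,_=cv2.findContours(m*k,0,1);c=max(cs,key=cv2.contourArea)
P=np.array([plane(t,p,.044)[:2] for p in cv2.boxPoints(cv2.minAreaRect(c))])
print("pad mask",P.mean(0),[(np.linalg.norm(P[i]-P[i-1]).round(4),np.degrees(np.arctan2(*(P[i]-P[i-1])[::-1])).round(1)) for i in range(4)])
P=np.array([plane(t,tp(*p),.044)[:2] for p in[(78,338),(284,430),(236,556),(30,462)]])
print("pad hand",P.mean(0),[(np.linalg.norm(P[i]-P[i-1]).round(4),np.degrees(np.arctan2(*(P[i]-P[i-1])[::-1])).round(1)) for i in range(4)])
b=np.array([plane(t,tb(*p),.024)[:2] for p in[(397,350),(552,390),(500,549),(342,507)]]);print("bolts",b.mean(0))
print("ball top",plane(t,tb(405,435),.086))
# ball scene
im=crop(s,342,158,10,20)
# gauge grip top by mask
g=cv2.cvtColor(t["pixels"],cv2.COLOR_BGR2GRAY); m=(g<45).astype(np.uint8);k[:]=0;k[228:252,245:270]=1
cs,_=cv2.findContours(m*k,0,1);c=max(cs,key=cv2.contourArea);print("grip px",cv2.minAreaRect(c))
q=np.array([plane(t,tt(*p),.156)[:2] for p in[(442,93),(496,113),(472,178),(417,158)]])
print("grip hand",q.mean(0),[(np.linalg.norm(q[i]-q[i-1]).round(4),np.degrees(np.arctan2(*(q[i]-q[i-1])[::-1])).round(1)) for i in range(4)])
f=np.array([plane(t,tt(*p),.010)[:2] for p in[(341,152),(527,240)]]);d=f[0]-f[1];print("foot edge top",f.mean(0),np.linalg.norm(d),np.degrees(np.arctan2(d[1],d[0])))
f2=np.array([plane(s,ts(*p),.010)[:2] for p in[(58,263),(238,263)]]);d2=f2[1]-f2[0];print("foot edge scene",f2.mean(0),np.linalg.norm(d2),np.degrees(np.arctan2(d2[1],d2[0])))
yaw=np.arctan2(d2[1],d2[0])-np.pi/2; 
n=np.array([np.cos(yaw),np.sin(yaw)])
print("centre est from edges",f.mean(0)+n*.022,f2.mean(0)-n*.022,(f.mean(0)+f2.mean(0))/2)
# mark angle on dial plane
cen=(f.mean(0)+f2.mean(0))/2; y=np.array([-n[1],n[0],0]);n3=np.array([*n,0])
def dial(uv):
    o,dd=ray(s,uv);p0=np.array([*cen,0])+n3*.013;l=((p0-o)@n3)/(dd@n3);w=o+l*dd-p0;return np.array([w@y,w[2]-.06])
for p in[(146,187),(165,242)]:
    w=dial(ts(*p));print(w,np.linalg.norm(w),np.arctan2(w[0],-w[1]))
```

```text
pad mask [ 0.5570789  -0.24638243] [(np.float64(0.1124), np.float64(72.3)), (np.float64(0.066), np.float64(-19.2)), (np.float64(0.1141), np.float64(-108.1)), (np.float64(0.0653), np.float64(159.3))]
pad hand [ 0.5549743  -0.24359656] [(np.float64(0.0709), np.float64(-17.1)), (np.float64(0.1146), np.float64(-108.8)), (np.float64(0.071), np.float64(161.7)), (np.float64(0.1131), np.float64(71.1))]
bolts [0.47722522 0.26318008]
ball top [0.47635511 0.26414766 0.086     ]
grip px ((256.2000427246094, 239.6000518798828), (13.416407585144043, 15.20526123046875), 26.56505012512207)
grip hand [ 0.47084811 -0.0251626 ] [(np.float64(0.0278), np.float64(-15.0)), (np.float64(0.0231), np.float64(-104.2)), (np.float64(0.0276), np.float64(165.4)), (np.float64(0.0233), np.float64(76.3))]
foot edge top [ 0.45331016 -0.01939933] 0.09867038605542865 71.10626936296823
foot edge scene [ 0.49374912 -0.0314429 ] 0.09968297315481846 72.9256440411398
centre est from edges [ 0.4743405 -0.0258588] [ 0.47271878 -0.02498343] [ 0.47352964 -0.02542111]
[-0.00033135 -0.00259244] 0.002613524524002598 -0.12712399512385206
[ 0.00951205 -0.04160279] 0.042676355687050395 0.22477598538387283
```

```bash
cat >> h.py <<'E'
from scipy.spatial.transform import Rotation as R
YAW=np.radians(-18); G=np.array([.4732,-.0254]); PAD=np.array([.556,-.245]); BALL=np.array([.477,.2637,.086])
GT=.118   # TCP height above foot underside when held
def tool(a=0,yaw=YAW,sg=1):
    g=R.from_euler('z',yaw)*R.from_euler('x',-a)
    X,Y,Z=g.as_matrix().T
    x=-Z; z=sg*Y; return g,R.from_matrix(np.c_[x,np.cross(z,x),z]).as_quat()
E
python3 - <<'E'
from h import *
from cell import env,cams
print(R.from_quat(env.current_orientation()).as_matrix().round(2)[:,2])
for sg in(1,-1):
  for p,a in[((*G,.25),0),((*PAD,.15),0),((*BALL[:2],.22),0),((*BALL[:2],.22),.25)]:
    j=env.inverse_kinematics(p,tool(a,sg=sg)[1]);print(sg,a,None if j is None else np.round(j,2))
E
```

```text
[ 0.4  -0.92 -0.  ]
1 0 [-0.2  -0.13  1.94 -0.    1.33 -1.46]
1 0 [-0.53  0.26  1.72 -0.    1.16 -1.79]
1 0 [ 0.38  0.06  1.81 -0.    1.27 -0.88]
1 0.25 [ 0.47  0.19  1.69 -0.18  1.45 -0.74]
-1 0 [-0.2  -0.13  1.94 -0.    1.33  1.68]
-1 0 [-0.53  0.26  1.72 -0.    1.16  1.35]
-1 0 [ 0.38  0.06  1.81 -0.    1.27  2.26]
-1 0.25 [ 0.47  0.19  1.69 -0.18  1.45  2.4 ]
```

Run:
```python
from h import *
from cell import env,cams
q=tool()[1]
env.move_pose([*G,.24],q)
env.movel([*G,GT],rate=.12)
f0=env.current_ft_force()
env.move_gripper(.015); print("w",env.current_width(),f0,env.current_ft_force())
env.movel([*G,GT+.08]); env.sleep(.2)
print(env.current_ft_force(),env.current_moment(),env.current_width(),env.current_clock())
for n in("scene","top"):
    c=cams.read_camera(n); np.savez(f"pics/{n}1.npz",**c)
s,t=load("scene1"),load("top1")
u=proj(s,[*G,.14]).astype(int);v=proj(t,[*G,.14]).astype(int);print(u,v)
cv2.imwrite("pics/c2.png",np.hstack([crop(s,*u,50,4),crop(t,*v,50,4)]))
```

```text
w 0.02536622642056255 [0.35394964 0.25404134 0.41221194] [-0.02592318  2.25055614  1.46805687]
[-0.55407107  0.24422326 -3.35318633] [-0.03155179  0.012852   -0.04514385] 0.02549080677018364 4.85
[234 156] [257 238]
```

View pics/c2.png

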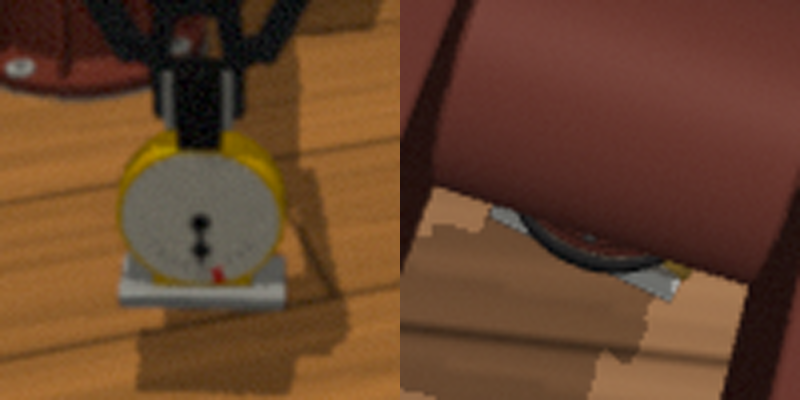

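The gauge is held upright and lifted, foot at crop (202,295), pivot (200,222), red mark (218,274). The pad press is next.

Run:
```python
from h import *
from cell import env,cams
env.movel([*PAD,.20],rate=.2); env.movel([*PAD,.166],rate=.08); env.sleep(.2)
f0=env.current_ft_force()[2]; print("f0",f0)
for z in np.arange(.162,.146,-.001):
    env.movel([*PAD,z],rate=.03); f=env.current_ft_force()[2]-f0; p=env.current_ee_pos()
    print(round(z,4),p[2].round(4),round(f,1))
    if f>22: break
env.sleep(.4); print(env.current_ft_force()-0,env.current_ee_pos(),env.current_clock())
for n in("scene","top"):
    c=cams.read_camera(n); np.savez(f"pics/{n}2.npz",**c)
s,t=load("scene2"),load("top2")
u=proj(s,[*PAD,.08]).astype(int);v=proj(t,[*PAD,.05]).astype(int)
cv2.imwrite("pics/c3.png",np.hstack([crop(s,*u,40,5),crop(t,*v,40,5)]))
```

```text
f0 -3.271018443731518
0.162 0.1623 2.9
0.161 0.162 5.0
0.16 0.1606 6.5
0.159 0.1595 6.9
0.158 0.1584 8.9
0.157 0.1575 8.9
0.156 0.1568 8.7
0.155 0.156 9.6
0.154 0.1552 11.1
0.153 0.1544 12.8
0.152 0.1542 14.5
0.151 0.1542 18.7
0.15 0.1542 20.6
0.149 0.1541 24.6
[-5.29732695  3.21667104 21.04251137] [ 0.55701756 -0.24541073  0.15417658] 10.9833
```

View pics/c3.png

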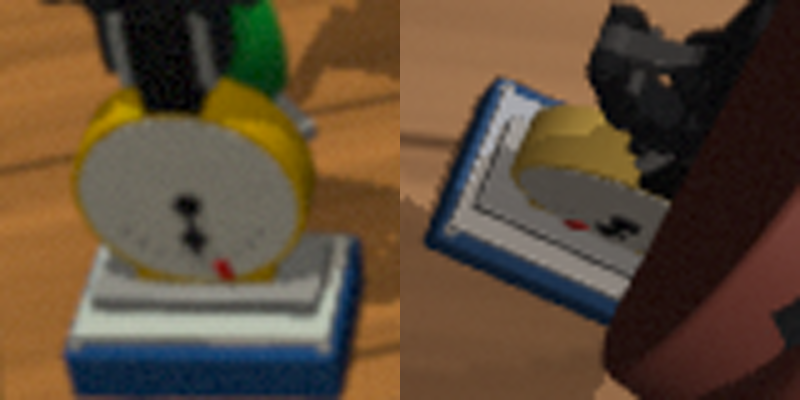

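The foot is centred on the plate, with no orange skirt showing, and the stop was reached at z 0.1542 (0.154 predicted). Pivot at crop (186,205), mark at (224,270). Next I go to the ball.

```bash
cat >> h.py <<'E'
def tcp(foot,a): g,q=tool(a); return np.asarray(foot)+g.apply([0,0,GT]),q
def dialpt(c,uv,foot,a,x=.013):
    g,_=tool(a); o,d=ray(c,uv); n=g.apply([1,0,0]); p0=foot+g.apply([x,0,.06])
    return g.inv().apply(o+d*((p0-o)@n)/(d@n)-p0)[1:]
E
python3 - <<'E'
from h import *
from cell import env,cams
s=load("scene2"); u=proj(s,[*PAD,.08]).astype(int)
f=np.array([.557,-.2454,.036]); P=[dialpt(s,(u[0]-40+x/5-.4,u[1]-40+y/5-.4),f,0) for x,y in((186,205),(224,270))]
d=P[1]-P[0];print("mark",P,np.linalg.norm(d),np.arctan2(d[0],-d[1]),np.arctan2(P[1][0],-P[1][1]))
env.movel([*PAD,.162],rate=.05); env.movel([*PAD,.26],rate=.2)
env.movel([*BALL[:2],.26],rate=.25); env.movel([*BALL[:2],.224],rate=.08); env.sleep(.3)
f0=env.current_ft_force()[2]; print("f0",f0)
for z in np.arange(.221,.212,-.001):
    env.movel([*BALL[:2],z],rate=.03); F=env.current_ft_force()[2]-f0; print(round(z,4),env.current_ee_pos()[2].round(4),round(F,1))
    if F>4: break
env.sleep(.4); print(env.current_ft_force(),env.current_ee_pos(),env.current_clock())
c=cams.read_camera("scene"); np.savez("pics/scene3.npz",**c)
u=proj(c,[*BALL[:2],.14]).astype(int);print(u)
cv2.imwrite("pics/c4.png",crop(c,*u,45,8))
E
```

```text
mark [array([-0.00266865, -0.00285244]), array([ 0.00830021, -0.0412855 ])] 0.0399676851761449 0.278010690178269 0.19839941644564602
f0 -2.7119742425975417
0.221 0.2207 -0.3
0.22 0.2199 -0.7
0.219 0.2189 -0.4
0.218 0.2182 0.5
0.217 0.218 5.1
[-0.77111127 -1.20167622  4.86095567] [0.47743407 0.26384287 0.21787546] 16.8917
[344 139]
```

View pics/c4.png

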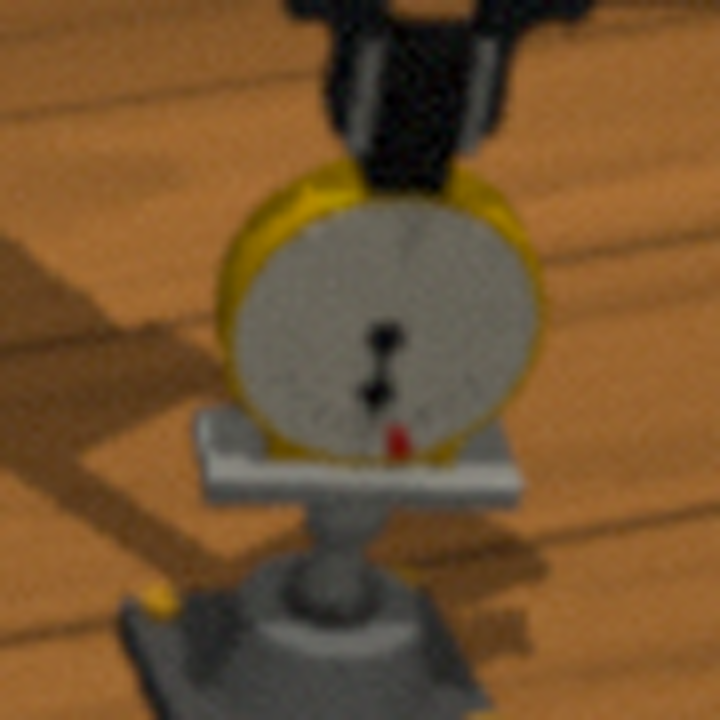

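The foot rests centred on the ball at about 7 N. Pointer hub is at crop (384,337), its tip (375,393), mark (398,443). I'll rock by about 0.235 rad about the ball centre.

Run:
```python
from h import *
from cell import env,cams
for a in(.06,.12,.18,.235):
    p,q=tcp(BALL+tool(a)[0].apply([0,0,.014])-[0,0,.001],a); env.movel(p,q,rate=.03); print(a,env.current_ft_force().round(1))
env.sleep(1.2); print(env.current_ft_force(),p,env.current_ee_pos(),env.current_moment(),env.current_clock())
R0=R.from_quat(env.current_orientation()); print("tilt err",np.degrees((R.from_quat(q).inv()*R0).as_rotvec()))
c=cams.read_camera("scene"); np.savez("pics/scene4.npz",**c)
u=proj(c,[*BALL[:2],.15]).astype(int);print(u)
cv2.imwrite("pics/c5.png",crop(c,*u,30,20)[:600])
```

```text
0.06 [-1.3 -2.2  5.5]
0.12 [-0.5 -2.9  7.3]
0.18 [-0.9 -2.7  8.1]
0.235 [-1.3 -3.2  8.7]
[-1.37143846 -3.53076566  8.28269165] [0.48649772 0.29293098 0.21337189] [0.48655693 0.29120159 0.21466081] [-1.39267378  0.58795205 -0.02387174] 19.7833
tilt err [ 0.00787313  0.29887182 -0.06706368]
[345 135]
```

View pics/c5.png

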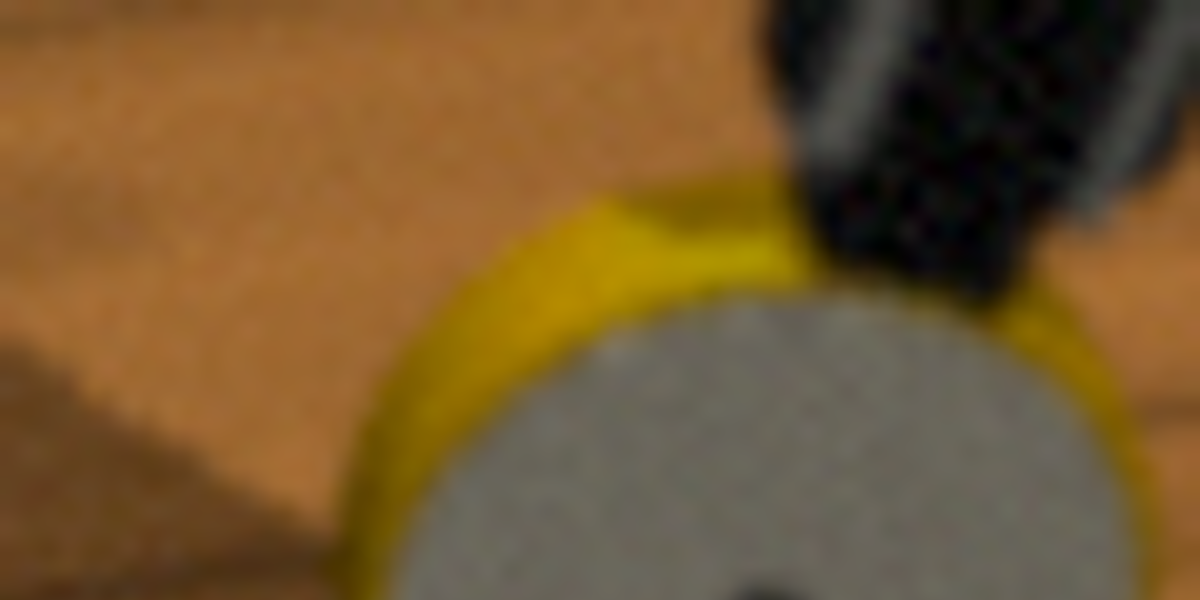

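That crop cut off the dial's lower half, showing only the hub's top at (760,595). I'll re-crop lower, and measure the mask centroids as well.

Run:
```python
from h import *
c=load("scene4"); cv2.imwrite("pics/c6.png",crop(c,349,145,25,12))
def meas(n,a,foot,x):
    c=load(n); p=cv2.resize(c["pixels"],None,fx=4,fy=4,interpolation=cv2.INTER_CUBIC).astype(int)
    b,g,r=p[...,0],p[...,1],p[...,2]
    u=proj(c,foot+tool(a)[0].apply([.013,0,.04])); yy,xx=np.mgrid[:p.shape[0],:p.shape[1]]
    near=np.hypot(xx/4-u[0],yy/4-u[1])<12
    red=near&(r>g*1.8+15)&(r>70); w=np.where(red,r-g,0)
    mk=np.array([(w*xx).sum(),(w*yy).sum()])/w.sum()/4-.375
    dk=near&(p.max(2)<70); ys,xs=np.nonzero(dk); pts=np.c_[xs,ys]/4-.375
    D=np.array([dialpt(c,q,foot,a,x) for q in pts]); M=dialpt(c,mk,foot,a,x)
    up=D[:,1]>-.008; dn=(D[:,1]<-.013)&(D[:,1]>-.033)&(abs(D[:,0])<.02)
    h=D[up&(np.hypot(*D.T)<.009)].mean(0); t=D[dn].mean(0)
    an=lambda v:np.arctan2(v[0],-v[1])
    print(n,"hub",h.round(4),"blob",t.round(4),"mark",M.round(4),"ptr",an(t-h).round(3),"mark",an(M-h).round(3),"mark about 0",an(M).round(3))
for x in(.013,.016):
    for n,a,f in[("scene0",0,np.array([.4735,-.0254,0])),("scene1",0,np.array([*G,.08])),("scene2",0,np.array([.557,-.2454,.036])),("scene3",0,np.array([.4774,.2638,.1])),("scene4",.235,BALL+tool(.235)[0].apply([0,0,.014]))]:
        meas(n,a,f,x)
```

```text
scene0 hub [-0.0006 -0.0026] blob [-0.0008 -0.0223] mark [ 0.0092 -0.0414] ptr -0.012 mark 0.248 mark about 0 0.22
scene1 hub [-0.0011 -0.0029] blob [-0.0013 -0.0227] mark [ 0.0086 -0.0422] ptr -0.006 mark 0.242 mark about 0 0.2
scene2 hub [-0.0019 -0.0027] blob [-0.0021 -0.0224] mark [ 0.0081 -0.0411] ptr -0.011 mark 0.256 mark about 0 0.195
scene3 hub [-0.0001 -0.0021] blob [ 0.0001 -0.022 ] mark [ 0.0096 -0.0411] ptr 0.013 mark 0.245 mark about 0 0.23
scene4 hub [-0.0016 -0.0022] blob [ 0.0026 -0.0215] mark [ 0.0074 -0.0415] ptr 0.21 mark 0.223 mark about 0 0.175
scene0 hub [-0.0005 -0.0009] blob [-0.0007 -0.0206] mark [ 0.0094 -0.0389] ptr -0.011 mark 0.253 mark about 0 0.237
scene1 hub [-0.0011 -0.0016] blob [-0.0011 -0.0211] mark [ 0.0087 -0.0399] ptr 0.002 mark 0.25 mark about 0 0.214
scene2 hub [-0.0013 -0.0009] blob [-0.0011 -0.0204] mark [ 0.0091 -0.0381] ptr 0.006 mark 0.27 mark about 0 0.233
scene3 hub [-0.0009 -0.001 ] blob [-0.0006 -0.0207] mark [ 0.0088 -0.0392] ptr 0.013 mark 0.249 mark about 0 0.222
scene4 hub [-0.0027 -0.001 ] blob [ 0.0014 -0.0203] mark [ 0.0061 -0.0398] ptr 0.21 mark 0.223 mark about 0 0.152
```

View pics/c6.png

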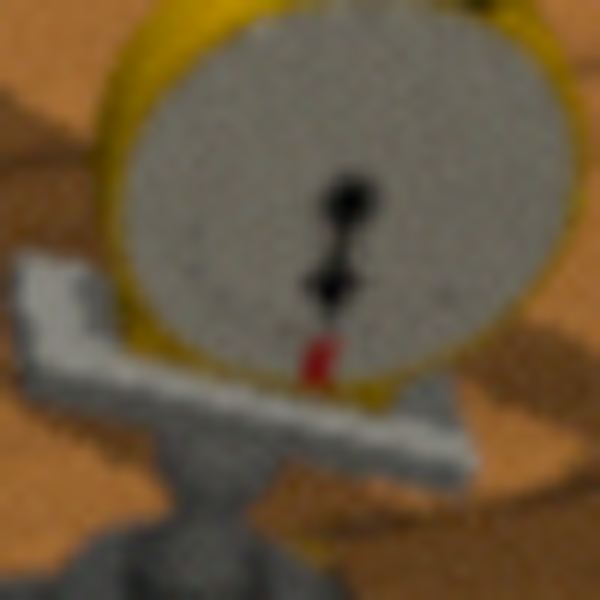

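The pointer (hub (350,200), tip (330,285)) aligns with the red mark (320,360). By measurement the difference is about 0.013–0.015 rad, against a limit of 0.07. After a last check for stillness and the bystanders, I'll hand in.

Run:
```python
from h import *
from cell import env,cams,order
p0=env.current_ee_pos(); env.sleep(.5)
c=cams.read_camera("scene"); s0=load("scene0")["pixels"].astype(int); d=abs(c["pixels"].astype(int)-s0).max(2)
for n,(u,v) in dict(filter=(188,280),socket=(249,258),jar=(322,252)).items(): print(n,"changed px",(d[v-28:v+28,u-28:u+28]>50).sum())
d4=abs(c["pixels"].astype(int)-load("scene4")["pixels"])[120:165,325:375]; print("gauge change",(d4>50).sum())
print(np.subtract(env.current_ee_pos(),p0),env.current_ft_force(),env.current_width(),np.abs(env.current_dq()).max(),env.current_clock())
order.finish_job()
```

```text
filter changed px 0
socket changed px 0
jar changed px 0
gauge change 0
[ 1.89664815e-05 -8.92783329e-06  2.03649242e-05] [-2.0662372  -3.25892082  8.00095315] 0.02523104484315132 0.0016985833292197348 20.3833
the job is handed in; nothing more can be done
```

I gripped the yellow gauge by its black grip and pressed it onto the zeroing pad. I then rested its foot on the ball, rocked it 0.235 rad in its dial plane, and handed in at 20.4 s with it still held there. The hand-in gives no verdict.

- **Pad:** the plate reached a hard stop with the tool at z = 0.1542 m (0.154 predicted) and about 24 N on the wrist, and no orange skirt showed in the picture.
- **Pointer:** it hangs about 0.013–0.015 rad from the red mark, against a limit of 0.07. Single readings of the mark ranged from 0.22 to 0.27 rad, or down to 0.15 about the nominal dial centre, but the pointer and mark read together agree well.
- **Ball contact:** the foot bears on the ball with about 11 N. Its centre looks a few mm off the ball's axis at most, judged by eye from the picture.
- **At rest:** arm and gauge were still, and the grip width was steady at 25 mm.
- **Bystanders:** the camera showed no change around the oil filter, socket or grease jar.

No check failed. One crop missed the lower half of the dial, so I took it again.

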